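Put the flux pot, wax block and bottle back on their own stands

ROBOT

A 7-joint arm with a two-finger parallel gripper is mounted at the origin on a cart in front of the work surface, level with it; the furniture and walls round the work are solid. World frame = base frame: x ahead of the robot, y to its left, z up, the work surface at z = 0. Lengths are in m, angles in degrees, forces in N, time in s.
With the tool pointing down it reaches from about 0.4 to 0.9 m from the base axis. Payload 5.6 kg.
Tool frame: the origin (TCP) lies midway between the tips of the shut fingers; the grasp point (between the pads) lies 19 mm behind it; z points along the fingers, y is the line along which they close (so a half turn about z gives the same grasp; the last joint's range is limited). The gripper opens to 92 mm and grips with 3 to 60 N. Pads are 20 mm wide; open, the fingers measure 128 mm over their backs; the gripper's body (75 mm by 189 mm) begins 69 mm behind the grasp point.
Start: joints at [-71.734, 26.786, -0.665, 91.828, 0.344, 61.387, -3.226], TCP at [0.23, 0.608, 0.188] pointing down, gripper open.
Joint ranges: [-144.91, 144.91], [-17.63, 115.5], [-89.93, 88.59], [15.96, 139.68], [-74.01, 254.01], [8.47, 105.57], [-167.45, 167.45]. Speed limits (degrees/s): [147.25, 147.25, 180, 180, 180, 180, 180].

INTERFACE

Orientations are given as [roll, pitch, yaw] about the fixed x, y, z axes, in that order (R = Rz(yaw) Ry(pitch) Rx(roll)).
In Python, from workcell import state, camera, camera_info, job_done gives the robot as it stands. The module is installed in compiled form; this text tells all that it offers.
- The arm moves only by the tool apply_moves, never from a script. Its argument "series" is a list of rows, each a list of 4 numbers: the shift along the tool's x, y, z in units of 0.2 m (1.0 is 0.2 m), then the turn about the tool's z in units of 90 degrees (1.0 is 90 degrees). A call has exactly 5 rows; each row is the pose to reach, as a shift and turn from the pose commanded when the call began, along the tool's axes at that moment; what a row does not reach only later rows make up. A row lasts 1/8 s, in which the tool goes at most 62.5 mm and 10.7 degrees, less where a joint would pass 70% of its speed; a pose out of reach is approached as far as the arm can. A call with a number of a shift or a turn outside -1 to 1 is refused whole. A call with a gripper value outside its range is refused whole. "hand" is the closure, from 0 (fully open) to 1 (shut), set as the call begins (left out, the last holds). The fingers move at their own pace and stop on an object; the grip force is fixed at half the most. Time passes only in rows, so rows that repeat a pose let the fingers close, or fill a call up. It gives the time, the measured TCP pose, the force, the opening and the grip force at its end, in the units of the state.
- state(): the state, without advancing time (a new reading comes with each control period).
- camera(name): name is "scene" or "top" or "wrist"; returns (picture, depth): 420x560x3 uint8, blue, green, red; 420x560 float32, m along the optical axis (not along the pixel's ray), 0 where there is no reading.
- camera_info(name): a dict with "mtx" (3x3 intrinsics, pixels), "cam_to_world" (4x4, takes a point from camera to world coordinates). Camera axes: x right, y down, z forward; pixel columns grow to the right and rows downward; lengths in m; the calibration is good to about 2 mm. The wrist camera is an equidistant fisheye: a pixel r from the principal point sees the ray r / f radians off the axis. A picture is of the moment at which its call begins: read the wrist's pose just before it. camera_info takes no time and is no camera call; for the wrist camera it gives the pose at the moment of the call.
- job_done(): hands the job in; it is judged then, once.
The state is a dict: "clock": time; "qpos": joint angles; "qd": joint speeds; "effort": joint torques, N m; "eef_pos": TCP position; "eef_rot": TCP orientation; "wrist_force": force on the tool from outside, world axes, zero at the start; "wrist_torque": the same for the moment, N m; "gripper_width": finger opening in m; "gripper_force": force on a finger pad.
Only numpy, scipy, OpenCV 4.12 (cv2) and the standard library are available. Lean on these libraries where they do the work, as an engineer would, in place of code of your own. Each camera call takes 0.05 s, during which the arm holds its last target. There are 200 camera calls.

TASK

The three things on the little stands got mixed up: the bottle with the maroon cap belongs on the round wooden coaster, the open flux pot on the oblong white soldering tile, and the green wax block on the square steel bench block, each set down upright in the middle of its stand. You can park one of them on the empty rubber mat on the way. Do not knock or push aside the dropper bottle or the little bundle of brass and steel tubes standing nearby.

Things in the scene. Friction and masses are not known exactly. Their poses are not given: they have to be found in the camera images.
- bottle: Small round bottle, grey body and maroon cap, 26 mm diameter, 77 mm tall, about 90 g, standing upright. Origin at the centre of its underside, z up. Starts upright on one of the stands.
- flux_pot: Shallow round open black pot with amber-brown flux in it, 27 mm outer diameter, 10 mm tall, about 30 g. Origin at the centre of its underside, z up. Starts on one of the stands; grasp it across its outside with the fingertips.
- wax: Green carving-wax block, 24 mm along its x, 45 mm along its y, 41 mm tall, about 70 g. Origin at the centre of its underside, z up. Starts on one of the stands; grasp it across its 24 mm (its own x).
- coaster: Round dark wooden coaster, fixed to the bench; 76 mm diameter; its flat floor lies 6 mm above its origin, with a low rim to 8.7 mm high and 4 mm wide round the edge (clear inside diameter 67 mm). Origin at the centre of its underside on the bench. The bottle's place.
- solder_tile: Flat oblong white ceramic soldering tile with a grid of dark dots (holes), 64 (x) x 92 (y) x 12 mm, fixed to the bench. Origin at the centre of its underside; top 12 mm above it. The flux pot's place.
- steel_block: Square grey hardened-steel bench block, 64 x 64 x 16 mm, fixed to the bench. Origin at the centre of its underside; top 16 mm above it. The wax block's place.
- rubber_mat: Plain flat square dark rubber mat, 76 x 76 x 4 mm, fixed to the bench, empty at the start: a free spot to park something. Origin at the centre of its underside; top 4 mm above it.
- dropper_bottle: Loose bystander: amber dropper bottle with a black rubber teat, 33 mm diameter, 102 mm tall, standing on the bench to the right of the stands. Origin at the centre of its underside. Not to be moved.
- collets: Loose bystander: bundle of upright brass and steel tubes, 16 x 15 mm, 46 mm tall, standing on the bench in the middle between the four stands. Origin at the centre of its underside. Not to be moved.
Mind the look-alikes: they are no part of the job. What is meant by the flux_pot is not pink or purple, and is the smaller of those in its own colour.

How it is judged (in metres and radians):
At the end, for the whole second after the job is handed in: The bottle stands on the coaster, the flux pot on the soldering tile and the wax block on the steel block, each upright (within 0.1 rad), resting on the stand's top (within 4 mm), its centre within 15 mm of the stand's centre, released and at rest (horizontal distance between bottle and coaster below 0.015 m and z of bottle in the frame of coaster between 0.002 and 0.01 m and angle between each of bottle, flux_pot, wax's own z axis and vertical below 0.1 rad and linear speed of each of bottle, flux_pot, wax below 0.01 m/s and contact force between each of bottle, flux_pot, wax and the fingers below 0.05 N and horizontal distance between flux_pot and solder_tile below 0.015 m and z of flux_pot in the frame of solder_tile between 0.008 and 0.016 m and horizontal distance between wax and steel_block below 0.015 m and z of wax in the frame of steel_block between 0.012 and 0.02 m); the robot touches nothing.
It fails at once if the dropper bottle or the bundle of tubes is moved more than 20 mm or knocked over (distance of any of dropper_bottle, collets from where it was at the start of the episode above 0.02 m or angle between any of dropper_bottle, collets's own z axis and vertical above 0.5 rad).
It also fails if it takes over 102 s, if anything falls off the work surface, if the arm or the gripper's body presses on something with over 40 N, if the wrist force passes 120 N, or if a joint passes its speed limit or range.

## Working session

There is one attempt and no reset: what is moved stays moved. The work goes in short steps, Python scripts to look and compute and a tool call to move; the robot and the scene stay as the last step left them, time stands still between calls to the robot, and variables do not carry over. Pictures are saved under pics/ and viewed, at most 14 in all, crops included, and the job is handed in when it is done.

Besides the shell and the picture viewer there is one more tool, called after "Emit:" by a JSON object that holds its "method" and its "body", one argument or row to a line. apply_moves: Moves the arm, as the interface text tells. Shifts and turns lie within -1 to 1; 1 stands for 0.2 m of shift or 90 degrees of turn. Its arguments: {"type":"object","properties":{"series":{"type":"array","items":{"type":"array","items":{"type":"number"}}},"hand":{"type":"number"}},"required":["series"]}

```bash
mkdir -p pics
python3 - <<'E'
from workcell import *
import cv2,numpy as np
s=state();print(s['clock'],s['eef_pos'],s['eef_rot'],s['gripper_width'])
for n in('top','scene'):
    p,d=camera(n);cv2.imwrite(f'pics/{n}0.png',p);np.save(f'{n}0.npy',d)
    i=camera_info(n);print(n,np.round(i['mtx'],1).tolist(),np.round(i['cam_to_world'],3).tolist())
E
```

```text
0.0 [0.22992933 0.60729967 0.18746168] [-1.79900499e+02  7.08876085e-03  1.59266679e+02] 0.09173887378272604
top [[455.5, 0.0, 274.2], [0.0, 455.5, 206.1], [0.0, 0.0, 1.0]] [[-0.118, -0.967, 0.227, 0.326], [-0.993, 0.116, -0.024, -0.354], [-0.003, -0.228, -0.974, 0.875], [0.0, 0.0, 0.0, 1.0]]
scene [[485.9, 0.0, 276.2], [0.0, 485.9, 216.8], [0.0, 0.0, 1.0]] [[-0.79, -0.463, 0.403, 0.164], [-0.614, 0.602, -0.511, 0.096], [-0.006, -0.65, -0.76, 0.741], [0.0, 0.0, 0.0, 1.0]]
```

View pics/top0.png

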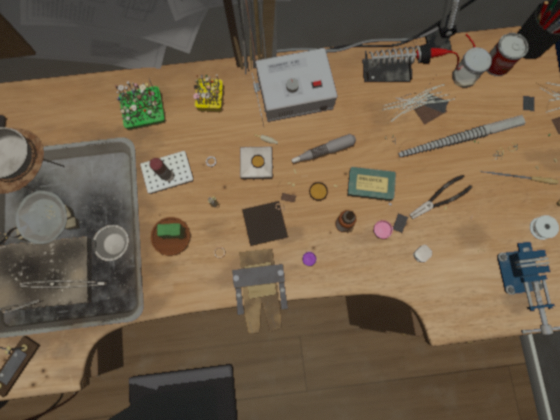

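View pics/scene0.png

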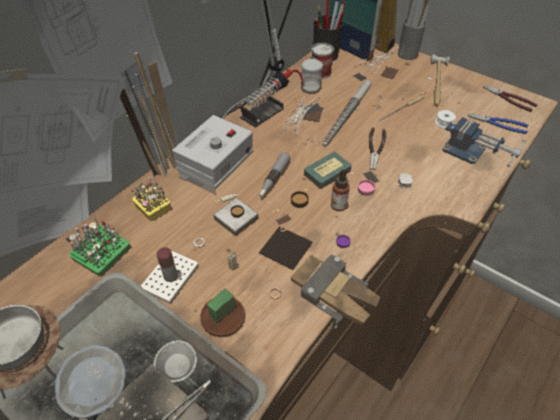

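The top view shows the tile (167,172) carrying the maroon-cap bottle, the coaster (171,236) carrying the wax, the steel block (256,163) carrying a small pot, and the mat (265,223). The tubes are at (212,202) and the dropper at (347,220); the arm is out of view. There are four pot candidates: (258,161) is small, black and amber and sits on the steel block; (318,191) is larger, black and amber and on the bench; (383,230) is pink; (309,259) is purple. The one at (258,161) fits.

```bash
cat > h.py <<'E'
from workcell import *
import cv2,numpy as np
def cloud(n,d):
    i=camera_info(n);K=i['mtx'];T=np.array(i['cam_to_world'])
    v,u=np.indices(d.shape)
    P=np.stack([(u-K[0][2])*d/K[0][0],(v-K[1][2])*d/K[1][1],d],-1)
    return P@T[:3,:3].T+T[:3,3]
E
python3 - <<'E'
from h import *
p=cv2.imread('pics/top0.png');d=np.load('top0.npy');P=cloud('top',d)
print('bench z',np.median(P[195:205,235:245,2]))
def rep(n,u,v,r,zlo,zhi):
    Q=P[v-r:v+r,u-r:u+r].reshape(-1,3);Q=Q[(Q[:,2]>zlo)&(Q[:,2]<zhi)]
    if len(Q)<5: print(n,'few',len(Q));return
    (c,s,a)=cv2.minAreaRect(Q[:,:2].astype(np.float32)*1000)
    print(n,len(Q),'rect c',np.round(c,1),np.round(s,1),round(a,1),'mean',np.round(Q.mean(0)*1000,1),'zmax',Q[:,2].max().round(3))
rep('tile',167,172,36,.008,.016);rep('bottle',157,167,22,.06,.11);rep('bottle all',157,167,25,.03,.11)
rep('coaster',171,236,26,.003,.012);rep('wax top',169,231,20,.036,.06)
rep('steel',256,163,24,.011,.02);rep('pot',258,161,14,.021,.04)
rep('mat',265,223,30,.002,.008);rep('collets',212,202,11,.02,.06);rep('collets top',212,202,11,.035,.06);rep('dropper',347,220,18,.03,.12);rep('bigpot',318,191,14,.004,.03)
a=cv2.resize(p[125:265,130:400],None,fx=2.9,fy=2.9,interpolation=cv2.INTER_CUBIC);cv2.imwrite('pics/crop.png',a)
E
```

```text
bench z 0.0005250060177235394
tile 1140 rect c [ 615.7 -152.6] [ 73.9 137.5] 18.4 mean [ 618.7 -173.3   12.1] zmax 0.016
bottle 210 rect c [ 613.6 -168.5] [25.  24.6] 49.8 mean [ 611.1 -170.3   81.8] zmax 0.091
bottle all 398 rect c [ 632.8 -145.7] [ 73.3 101. ] 87.4 mean [ 616.  -154.6   60.3] zmax 0.091
coaster 867 rect c [ 496.2 -170. ] [95.7 98.5] 80.5 mean [ 488.5 -168.7    6.8] zmax 0.012
wax top 299 rect c [ 498. -175.] [43.8 23. ] 86.4 mean [ 497.4 -175.6   45.5] zmax 0.051
steel 905 rect c [ 628.4 -351.6] [66.  82.8] 83.4 mean [ 620.  -349.8   16.4] zmax 0.02
pot 118 rect c [ 617.9 -353.2] [27.1 26.2] 26.3 mean [ 618.9 -353.    23.4] zmax 0.03
mat 1629 rect c [ 499.9 -352.6] [116.3 117.4] 83.2 mean [ 499.6 -354.3    4.1] zmax 0.008
collets 58 rect c [ 547.3 -257.5] [15.6 14.2] 40.6 mean [ 546.  -259.1   34.1] zmax 0.046
collets top 25 rect c [ 546.7 -259.1] [11.6 11.5] 48.4 mean [ 545.4 -260.2   40.4] zmax 0.046
dropper 312 rect c [ 475.6 -502.6] [33.1 29.3] 39.8 mean [ 472.8 -500.2   67.8] zmax 0.102
bigpot 288 rect c [ 546.8 -461.2] [49.5 42.9] 0.9 mean [ 547.4 -464.6    8.9] zmax 0.018
```

View pics/crop.png

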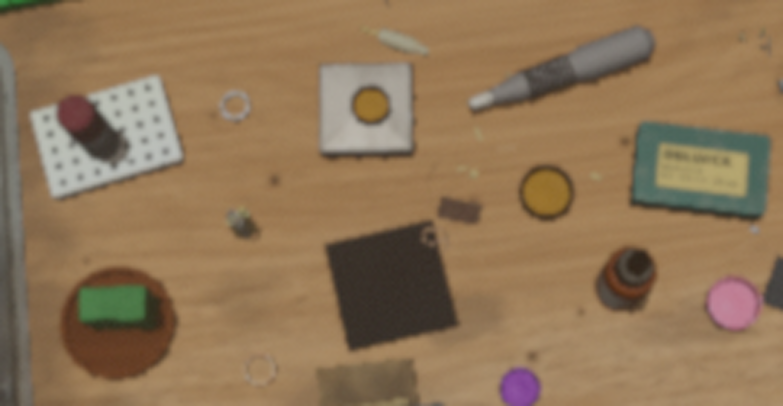

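The crop confirms it: the pot on the steel block is black with amber flux and clearly smaller than the one at crop (546,192). Next I'll get the stand centres from their outlines at their known heights.

```bash
cat >> h.py <<'E'
def ray(n,uv,z):
    i=camera_info(n);K=np.array(i['mtx']);T=np.array(i['cam_to_world'])
    r=np.c_[np.array(uv,float),np.ones(len(uv))]@np.linalg.inv(K).T@T[:3,:3].T
    return T[:3,3]+r*((z-T[2,3])/r[:,2])[:,None]
E
python3 - <<'E'
from h import *
p=cv2.imread('pics/top0.png');hsv=cv2.cvtColor(p,cv2.COLOR_BGR2HSV)
def seg(n,m,z,box):
    u0,v0,u1,v1=box;M=np.zeros(m.shape,np.uint8);M[v0:v1,u0:u1]=m[v0:v1,u0:u1]
    M=cv2.morphologyEx(M,cv2.MORPH_OPEN,np.ones((2,2),np.uint8))
    c=max(cv2.findContours(M,0,1)[0],key=cv2.contourArea).reshape(-1,2)
    w=ray('top',c,z)[:,:2].astype(np.float32)*1000
    r=cv2.minAreaRect(w);print(n,np.round(r[0],1),np.round(r[1],1),round(r[2],1),'circ',np.round(cv2.minEnclosingCircle(w)[0],1),round(2*cv2.minEnclosingCircle(w)[1],1))
S,V,H=hsv[...,1],hsv[...,2],hsv[...,0]
u8=lambda b:(b*255).astype(np.uint8)
seg('tile',u8((S<60)&(V>110)),.012,(138,145,196,198))
seg('steel',u8((S<60)&(V>90)),.016,(236,142,278,182))
seg('mat',u8(V<75),.004,(238,198,292,248))
seg('coaster',u8((V<120)),.007,(148,212,196,262))
seg('wax',u8((H>45)&(H<85)&(S>80)),.047,(148,212,196,262))
for q in [(167,172),(240,200),(256,180),(171,246),(265,223)]: print(q,hsv[q[1],q[0]])
E
```

```text
tile [ 620.1 -172.6] [66.1 93.5] 11.0 circ [ 619.7 -172.1] 110.1
steel [ 617.7 -350.4] [61.9 62.5] 83.3 circ [ 618.1 -350.8] 85.2
mat [ 495.5 -354.4] [72.1 72.1] 6.3 circ [ 495.6 -354. ] 98.5
coaster [ 490.4 -171.1] [76.  72.1] 83.2 circ [ 489.6 -170.3] 78.1
wax [ 495.9 -177.5] [40.9 20.6] 83.2 circ [ 496.1 -177.1] 43.4
(167, 172) [18 50 61]
(240, 200) [ 16 120 157]
(256, 180) [ 15 120 147]
(171, 246) [ 12 162 104]
(265, 223) [13 76 54]
```

Run:
```python
from h import *
for n in('top','scene'):
    d=np.load(n+'0.npy');P=cloud(n,d)[d>0]
    print(n,P.min(0).round(2),P.max(0).round(2))
    for x0 in np.arange(.3,.9,.1):
        print(round(x0,1),[ (lambda q: round(float(np.percentile(q,99.5)),3) if len(q)>5 else None)(P[(P[:,0]>=x0)&(P[:,0]<x0+.1)&(P[:,1]>=y0)&(P[:,1]<y0+.1)][:,2]) for y0 in np.arange(-.6,.3,.1)])
```

```text
top [-0.15 -1.26 -0.9 ] [0.88 0.67 0.24]
0.3 [0.004, 0.004, 0.031, 0.031, 0.032, 0.057, 0.071, 0.073, -0.872]
0.4 [0.099, 0.079, 0.029, 0.028, 0.048, 0.064, 0.068, 0.059, None]
0.5 [0.024, 0.016, 0.019, 0.041, 0.048, 0.08, 0.119, 0.056, None]
0.6 [0.027, 0.025, 0.028, 0.015, 0.089, 0.033, 0.144, 0.014, None]
0.7 [0.069, 0.083, 0.069, 0.061, 0.062, 0.059, 0.005, 0.01, None]
0.8 [0.137, 0.177, 0.182, 0.196, 0.209, 0.23, 0.229, 0.104, None]
0.9 [None, None, None, None, None, None, None, None, None]
scene [-0.23 -1.26 -0.9 ] [0.88 0.16 0.43]
0.3 [0.002, 0.002, 0.029, 0.029, 0.031, 0.056, None, None, None]
0.4 [0.097, 0.081, 0.028, 0.027, 0.047, 0.064, 0.069, None, None]
0.5 [0.023, 0.014, 0.018, 0.042, 0.047, 0.079, 0.119, 0.117, None]
0.6 [0.025, 0.024, 0.044, 0.013, 0.088, 0.032, 0.143, 0.141, None]
0.7 [0.068, 0.081, 0.067, 0.06, 0.061, 0.059, 0.002, None, None]
0.8 [0.304, 0.344, 0.38, 0.418, 0.418, 0.229, 0.021, None, None]
0.9 [None, None, None, None, None, None, None, None, None]
```

Emit:
{"method": "apply_moves", "body": {
  "series": [
    [0, 0, -0.15, 0.1],
    [0, 0, -0.3, 0.2],
    [0, 0, -0.4, 0.3],
    [0, 0, -0.5, 0.4],
    [0, 0, -0.5, 0.5]
  ],
  "hand": 0
}}

```text
clock: 0.72
eef_pos: [0.2304, 0.6086, 0.29]
eef_rot: [179.9, -0.1, 114.0]
wrist_force: [0.6, -0.2, -0.3]
gripper_width: 0.092
gripper_force: 0.0
```

Emit:
{"method": "apply_moves", "body": {
  "series": [
    [-0.2, 0, 0, 0],
    [-0.4, 0, 0, 0],
    [-0.6, 0, 0, 0],
    [-0.8, 0, 0, 0],
    [-1, 0, 0, 0]
  ]
}}

```text
clock: 1.35
eef_pos: [0.3126, 0.4241, 0.2881]
eef_rot: [-180.0, 0.0, 114.3]
wrist_force: [0.5, 0.1, 0.1]
gripper_width: 0.0917
gripper_force: 0.0
```

Emit:
{"method": "apply_moves", "body": {
  "series": [
    [-0.2, 0, 0, 0],
    [-0.4, 0, 0, 0],
    [-0.6, 0, 0, 0],
    [-0.8, 0, 0, 0],
    [-1, 0, 0, 0]
  ]
}}

```text
clock: 1.98
eef_pos: [0.3947, 0.2418, 0.2882]
eef_rot: [-180.0, -0.0, 114.3]
wrist_force: [0.6, 0.9, -0.1]
gripper_width: 0.0918
gripper_force: 0.0
```

Emit:
{"method": "apply_moves", "body": {
  "series": [
    [-0.2, 0, 0, 0],
    [-0.4, 0, 0, 0],
    [-0.6, 0, 0, 0],
    [-0.8, 0, 0, 0],
    [-1, 0, 0, 0]
  ]
}}

```text
clock: 2.6
eef_pos: [0.4768, 0.0597, 0.2883]
eef_rot: [-180.0, -0.0, 114.3]
wrist_force: [0.7, 1.5, 0.3]
gripper_width: 0.092
gripper_force: 0.0
```

Emit:
{"method": "apply_moves", "body": {
  "series": [
    [-0.2, 0, 0, 0],
    [-0.4, 0, 0, 0],
    [-0.6, 0, 0, 0],
    [-0.8, 0, 0, 0],
    [-1, 0, 0, 0]
  ]
}}

```text
clock: 3.22
eef_pos: [0.5591, -0.1223, 0.2881]
eef_rot: [-180.0, -0.0, 114.3]
wrist_force: [0.3, 0.7, -0.7]
gripper_width: 0.0921
gripper_force: 0.0
```

Emit:
{"method": "apply_moves", "body": {
  "series": [
    [-0.2, -0.04, 0, 0.06],
    [-0.4, -0.08, 0, 0.12],
    [-0.6, -0.12, 0, 0.18],
    [-0.8, -0.16, 0, 0.24],
    [-1, -0.18, 0, 0.267]
  ]
}}

```text
clock: 3.85
eef_pos: [0.6083, -0.3196, 0.2879]
eef_rot: [-180.0, -0.0, 90.1]
wrist_force: [-0.8, 0.1, 0.1]
gripper_width: 0.0918
gripper_force: 0.0
```

Emit:
{"method": "apply_moves", "body": {
  "series": [
    [-0.1, 0.03, 0.2, 0],
    [-0.165, 0.05, 0.4, 0],
    [-0.165, 0.05, 0.6, 0],
    [-0.165, 0.05, 0.8, 0],
    [-0.165, 0.05, 0.8, 0]
  ]
}}

```text
clock: 4.47
eef_pos: [0.6163, -0.3498, 0.1246]
eef_rot: [-179.6, -0.2, 90.2]
wrist_force: [0.4, -1.3, 0.0]
gripper_width: 0.0917
gripper_force: 0.0
```

Run:
```python
from h import *
s=state();i=camera_info('wrist');p,d=camera('wrist')
print(s['eef_pos'],np.round(i['mtx'],1).tolist(),np.round(i['cam_to_world'],3).tolist())
cv2.imwrite('pics/w1.png',p);np.save('w1.npy',d);np.save('w1T.npy',i['cam_to_world'])
```

```text
[ 0.61632526 -0.3498278   0.12460683] [[325.2, 0.0, 278.8], [0.0, 325.2, 209.1], [0.0, 0.0, 1.0]] [[1.0, 0.004, -0.004, 0.618], [0.003, -0.971, -0.238, -0.284], [-0.005, 0.238, -0.971, 0.319], [0.0, 0.0, 0.0, 1.0]]
```

View pics/w1.png

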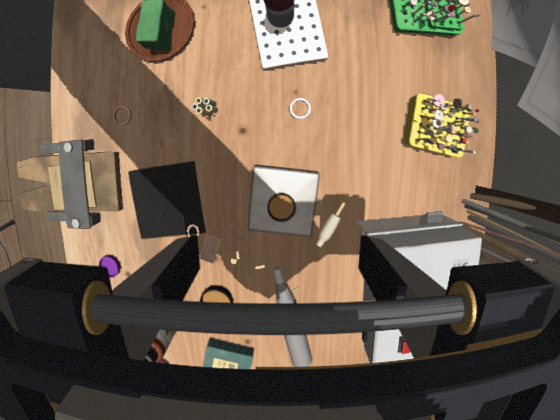

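The wrist view shows the pot at (281,207) on the steel block and the empty mat at (167,200). I'll measure the pot and block by fisheye rays onto their known heights.

```bash
cat >> h.py <<'E'
def wray(uv,z,T,K=None):
    K=np.array(camera_info('wrist')['mtx']) if K is None else K
    a=(np.array(uv,float)-K[:2,2])/[K[0,0],K[1,1]];r=np.linalg.norm(a,axis=1,keepdims=True)+1e-9
    v=np.c_[a/r*np.sin(r),np.cos(r)]@T[:3,:3].T
    return T[:3,3]+v*((z-T[2,3])/v[:,2])[:,None]
def contour(m,uv,r):
    M=np.zeros(m.shape,np.uint8);u,v=uv;M[v-r:v+r,u-r:u+r]=(m*255).astype(np.uint8)[v-r:v+r,u-r:u+r]
    M=cv2.morphologyEx(M,cv2.MORPH_CLOSE,np.ones((3,3),np.uint8))
    return max(cv2.findContours(M,0,1)[0],key=cv2.contourArea).reshape(-1,2)
def rect(n,c,z,T):
    w=wray(c,z,T)[:,:2].astype(np.float32)*1000;r=cv2.minAreaRect(w);e=cv2.minEnclosingCircle(w)
    print(n,np.round(r[0],1),np.round(r[1],1),round(r[2],1),'circ',np.round(e[0],1),round(2*e[1],1))
E
python3 - <<'E'
from h import *
p=cv2.imread('pics/w1.png');T=np.load('w1T.npy');h=cv2.cvtColor(p,cv2.COLOR_BGR2HSV)
rect('pot',contour((h[...,2]<80)|(h[...,1]>110),(281,207),18),.026,T)
rect('flux',contour(h[...,1]>90,(281,207),15),.024,T)
rect('steel',contour((h[...,1]<70),(284,200),42),.016,T)
rect('mat',contour((h[...,2]<55),(167,200),45),.004,T)
for q in[(281,207),(269,207),(284,180),(284,226),(284,240),(167,200)]:print(q,h[q[1],q[0]])
E
```

```text
pot [ 618.5 -354. ] [26.  26.7] 44.9 circ [ 618.7 -353.8] 27.5
flux [ 618.7 -354.2] [24.1 24.1] 44.9 circ [ 618.7 -354.1] 25.1
steel [ 620.1 -350.3] [64.5 63.4] 84.2 circ [ 620.4 -350.6] 87.5
mat [ 499.4 -352.9] [74.2 74.3] 6.4 circ [ 499.5 -352.8] 103.0
(281, 207) [ 17 143  91]
(269, 207) [ 17 140  69]
(284, 180) [ 19   8 250]
(284, 226) [ 21  23 109]
(284, 240) [ 12 112  98]
(167, 200) [10 19 41]
```

Emit:
{"method": "apply_moves", "body": {
  "series": [
    [-0.02, 0.012, 0.12, 0],
    [-0.02, 0.012, 0.24, 0],
    [-0.02, 0.012, 0.36, 0],
    [-0.02, 0.012, 0.45, 0],
    [-0.02, 0.012, 0.45, 0]
  ]
}}

```text
clock: 5.15
eef_pos: [0.6197, -0.3548, 0.0362]
eef_rot: [-179.8, -0.1, 90.2]
wrist_force: [-0.7, 0.2, 1.1]
gripper_width: 0.0922
gripper_force: 0.0
```

Emit:
{"method": "apply_moves", "body": {
  "series": [
    [0, 0, 0, 0],
    [0, 0, 0, 0],
    [0, 0, 0, 0],
    [0, 0, 0, 0],
    [0, 0, 0, 0]
  ]
}}

```text
clock: 5.78
eef_pos: [0.6209, -0.3555, 0.0386]
eef_rot: [180.0, 0.0, 90.2]
wrist_force: [-0.2, -0.4, 0.2]
gripper_width: 0.092
gripper_force: 0.0
```

Emit:
{"method": "apply_moves", "body": {
  "series": [
    [0.008, -0.01, 0.04, 0],
    [0.008, -0.01, 0.08, 0],
    [0.008, -0.01, 0.095, 0],
    [0.008, -0.01, 0.095, 0],
    [0.008, -0.01, 0.095, 0]
  ]
}}

```text
clock: 6.4
eef_pos: [0.6189, -0.3541, 0.0195]
eef_rot: [180.0, 0.0, 90.2]
wrist_force: [-0.3, 0.3, -0.4]
gripper_width: 0.0919
gripper_force: 0.0
```

Emit:
{"method": "apply_moves", "body": {
  "series": [
    [0, 0, 0, 0],
    [0, 0, 0, 0],
    [0, 0, 0, 0],
    [0, 0, 0, 0],
    [0, 0, 0, 0]
  ],
  "hand": 1
}}

```text
clock: 7.02
eef_pos: [0.6188, -0.3539, 0.0194]
eef_rot: [180.0, -0.0, 90.2]
wrist_force: [0.1, 0.2, -0.2]
gripper_width: 0.044
gripper_force: 0.0
```

Emit:
{"method": "apply_moves", "body": {
  "series": [
    [0, 0, 0, 0],
    [0, 0, 0, 0],
    [0, 0, 0, 0],
    [0, 0, 0, 0],
    [0, 0, 0, 0]
  ]
}}

```text
clock: 7.65
eef_pos: [0.6188, -0.3539, 0.0194]
eef_rot: [-180.0, -0.0, 90.2]
wrist_force: [0.2, 0.7, 0.0]
gripper_width: 0.0001
gripper_force: 0.0
```

Run:
```python
from h import *
i=camera_info('wrist');p,d=camera('wrist');np.save('w2T.npy',i['cam_to_world']);np.save('w2d.npy',d)
cv2.imwrite('pics/w2.png',p)
```

```text
(no output)
```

View pics/w2.png

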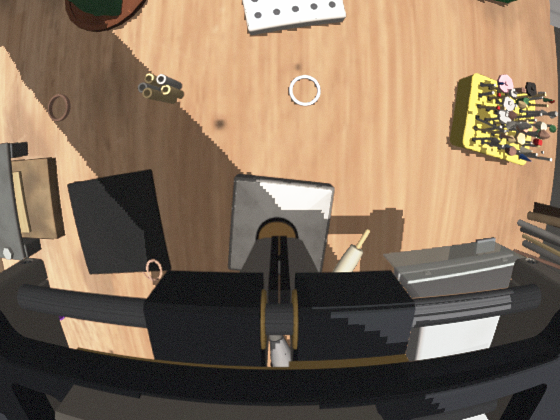

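The fingers are shut and seem to be over the pot, which shows at about (278,228). I'll check whether the pot moved and how high the tips are.

Run:
```python
from h import *
p=cv2.imread('pics/w2.png');T=np.load('w2T.npy');d=np.load('w2d.npy');h=cv2.cvtColor(p,cv2.COLOR_BGR2HSV)
print(state()['eef_pos'],T[:3,3])
print('pot far/left/right edge',wray([(278,216),(257,236),(300,236)],.026,T).round(4).tolist())
K=camera_info('wrist')['mtx']
for v in range(214,262,4):
    u=280;z=d[v,u];w=wray([(u,v)],0,T)[0];r=w-T[:3,3]; f=r@T[:3,2]; q=T[:3,3]+r*z/f
    print(v,h[v,u],q.round(4))
cv2.imwrite('pics/w2c.png',cv2.resize(p[170:290,210:350],None,fx=5,fy=5,interpolation=cv2.INTER_CUBIC))
```

```text
[ 0.61883247 -0.35389359  0.01940962] [ 0.61917606 -0.28715167  0.21403085]
pot far/left/right edge [[0.6191, -0.3381, 0.026], [0.6063, -0.3509, 0.026], [0.6326, -0.3508, 0.026]]
214 [ 16  22 127] [ 0.6204 -0.3399  0.0148]
218 [ 0 43 30] [ 0.6203 -0.341   0.0203]
222 [ 14 121  78] [ 0.6203 -0.3422  0.0249]
226 [ 17 139 101] [ 0.6204 -0.3463  0.0196]
230 [ 16 135 102] [ 0.6204 -0.3491  0.0193]
234 [ 16 135 106] [ 0.6204 -0.3513  0.0205]
238 [ 19 127  38] [ 0.6202 -0.3447  0.0474]
242 [ 8 74 38] [ 0.6202 -0.3442  0.055 ]
246 [ 7 85 39] [ 0.6202 -0.3444  0.0605]
250 [18 81 38] [ 0.6201 -0.3442  0.0667]
254 [15 73 28] [ 0.6201 -0.345   0.07  ]
258 [140  59  26] [ 0.6201 -0.3444  0.0764]
```

View pics/w2c.png

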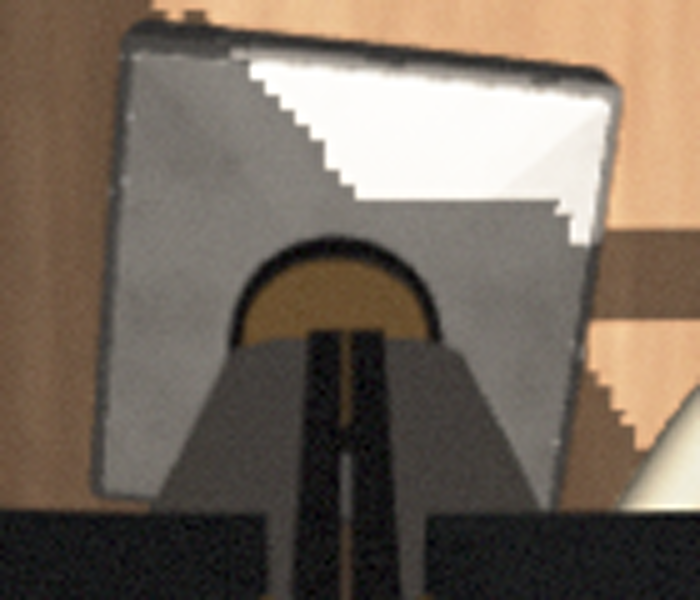

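The tips end about 20 mm higher than the TCP reading suggests (z≈0.04), so they shut above the pot and the pot did not move. I'll half-open and step down while watching the force.

Emit:
{"method": "apply_moves", "body": {
  "series": [
    [0, 0, 0, 0],
    [0, 0, 0, 0],
    [0, 0, 0, 0],
    [0, 0, 0, 0],
    [0, 0, 0, 0]
  ],
  "hand": 0.5
}}

```text
clock: 8.32
eef_pos: [0.6188, -0.3539, 0.0194]
eef_rot: [180.0, -0.0, 90.2]
wrist_force: [-0.4, -0.5, 0.6]
gripper_width: 0.046
gripper_force: 0.0
```

Emit:
{"method": "apply_moves", "body": {
  "series": [
    [0, 0, 0.02, 0],
    [0, 0, 0.04, 0],
    [0, 0, 0.05, 0],
    [0, 0, 0.05, 0],
    [0, 0, 0.05, 0]
  ]
}}

```text
clock: 8.95
eef_pos: [0.6189, -0.354, 0.0095]
eef_rot: [180.0, 0.0, 90.2]
wrist_force: [-0.5, 0.5, 0.5]
gripper_width: 0.0457
gripper_force: 0.0
```

Run:
```python
from h import *
s=state();print(s['eef_pos'],s['gripper_width'],s['wrist_force'])
i=camera_info('wrist');p,d=camera('wrist');T=np.array(i['cam_to_world'])
cv2.imwrite('pics/w3c.png',cv2.resize(p[170:290,190:370],None,fx=4.4,fy=4.4,interpolation=cv2.INTER_CUBIC))
v,u=np.indices(d.shape);w=wray(np.c_[u.ravel(),v.ravel()],0,T)-T[:3,3]
q=(T[:3,3]+w*(d.ravel()/(w@T[:3,2]))[:,None]).reshape(420,560,3)
f=q[200:300,200:360].reshape(-1,3)
f=f[(f[:,1]>-.37)&(f[:,1]<-.33)&(f[:,2]>.028)]
for a in(-1,1):
    g=f[(f[:,0]-s['eef_pos'][0])*a>0];print(a,len(g),np.sort(g[:,2])[:8].round(4),g[np.argsort(g[:,2])[:4]].round(4).tolist())
```

```text
[ 0.61887725 -0.35395717  0.00945963] 0.045747199382121455 [-0.48272264  0.54811859  0.46775602]
-1 2148 [0.033  0.0331 0.0335 0.0336 0.0339 0.0339 0.0339 0.034 ] [[0.5946, -0.3447, 0.033], [0.5952, -0.3447, 0.0331], [0.5901, -0.3458, 0.0335], [0.5884, -0.3458, 0.0336]]
1 2193 [0.0333 0.0334 0.0336 0.0338 0.0338 0.0339 0.034  0.034 ] [[0.6437, -0.3445, 0.0333], [0.6482, -0.3456, 0.0334], [0.6453, -0.3444, 0.0336], [0.6459, -0.3443, 0.0338]]
```

View pics/w3c.png

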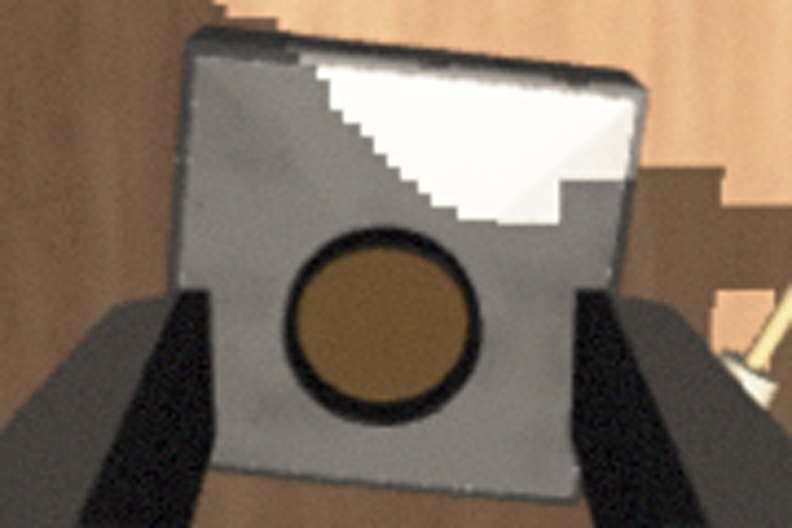

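The pot sits centred between the tips, which are at z≈0.033 with TCP at 0.0095, an offset of about 0.023. I'll go down another 11 mm and close.

Emit:
{"method": "apply_moves", "body": {
  "series": [
    [0, 0, 0.02, 0],
    [0, 0, 0.04, 0],
    [0, 0, 0.055, 0],
    [0, 0, 0.055, 0],
    [0, 0, 0.055, 0]
  ]
}}

```text
clock: 9.62
eef_pos: [0.6188, -0.354, -0.0016]
eef_rot: [180.0, 0.0, 90.2]
wrist_force: [-0.3, 0.5, 0.2]
gripper_width: 0.0458
gripper_force: 0.0
```

Emit:
{"method": "apply_moves", "body": {
  "series": [
    [0, 0, 0, 0],
    [0, 0, 0, 0],
    [0, 0, 0, 0],
    [0, 0, 0, 0],
    [0, 0, 0, 0]
  ],
  "hand": 1
}}

```text
clock: 10.25
eef_pos: [0.6224, -0.3547, 0.0011]
eef_rot: [179.6, 0.1, 90.3]
wrist_force: [3.6, 0.4, 7.4]
gripper_width: 0.0081
gripper_force: 36.3
```

Run:
```python
from h import *
s=state();print(s['eef_pos'],s['gripper_width'],s['wrist_force'],s['gripper_force'])
p,d=camera('wrist')
cv2.imwrite('pics/w4c.png',cv2.resize(p[170:290,190:370],None,fx=4.4,fy=4.4,interpolation=cv2.INTER_CUBIC))
```

```text
[ 0.622445   -0.35469072  0.00112527] 0.008132892215110005 [3.61824228 0.43082393 7.41099861] 36.273895465783426
```

View pics/w4c.png

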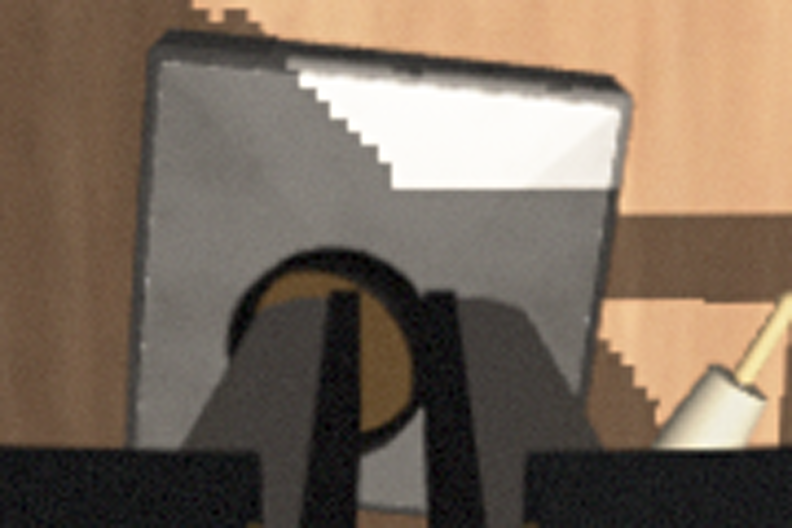

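The left tip rode over the rim into the pot, so the grip was too high. I'll open, check the pot, and go lower.

Emit:
{"method": "apply_moves", "body": {
  "series": [
    [0, 0, 0, 0],
    [0, 0, 0, 0],
    [0, 0, 0, 0],
    [0, 0, -0.06, 0],
    [0, 0, -0.06, 0]
  ],
  "hand": 0.5
}}

```text
clock: 10.92
eef_pos: [0.6188, -0.3543, 0.0112]
eef_rot: [180.0, 0.0, 90.2]
wrist_force: [-0.1, 0.5, -0.0]
gripper_width: 0.046
gripper_force: 0.0
```

Run:
```python
from h import *
s=state();print(s['eef_pos'],s['gripper_width'],s['wrist_force'])
i=camera_info('wrist');p,d=camera('wrist');T=np.array(i['cam_to_world']);h=cv2.cvtColor(p,cv2.COLOR_BGR2HSV)
cv2.imwrite('pics/w5.png',p)
rect('flux',contour(h[...,1]>90,(277,242),24),.024,T)
v,u=np.indices(d.shape);w=wray(np.c_[u.ravel(),v.ravel()],0,T)-T[:3,3]
q=(T[:3,3]+w*(d.ravel()/(w@T[:3,2]))[:,None]).reshape(420,560,3)
print('block z',np.median(q[185:205,250:280,2]))
f=q[200:300,200:360].reshape(-1,3);f=f[(f[:,1]>-.37)&(f[:,1]<-.33)&(f[:,2]>.029)]
print(np.sort(f[:,2])[:8].round(4))
fl=q[contour(h[...,1]>90,(277,242),24)[:,1],contour(h[...,1]>90,(277,242),24)[:,0]];print('flux z',fl.mean(0).round(4))
```

```text
[ 0.61881828 -0.35427546  0.01115039] 0.046008691112869704 [-0.12764928  0.54500519 -0.00250267]
flux [ 615.6 -352.8] [24.4 25.1] 36.1 circ [ 615.9 -353. ] 26.4
block z 0.014743648206105506
[0.0343 0.0346 0.0347 0.0347 0.035  0.0352 0.0352 0.0353]
flux z [ 0.6157 -0.353   0.0227]
```

Emit:
{"method": "apply_moves", "body": {
  "series": [
    [0.006, -0.015, 0, 0],
    [0.006, -0.015, 0.04, 0],
    [0.006, -0.015, 0.08, 0],
    [0.006, -0.015, 0.082, 0],
    [0.006, -0.015, 0.082, 0]
  ]
}}

```text
clock: 11.6
eef_pos: [0.6158, -0.3528, -0.0062]
eef_rot: [-180.0, 0.0, 90.2]
wrist_force: [-1.0, -0.8, -0.4]
gripper_width: 0.0457
gripper_force: 0.0
```

Emit:
{"method": "apply_moves", "body": {
  "series": [
    [0, 0, 0, 0],
    [0, 0, 0, 0],
    [0, 0, 0, 0],
    [0, 0, 0, 0],
    [0, 0, 0, 0]
  ],
  "hand": 1
}}

```text
clock: 12.22
eef_pos: [0.616, -0.3528, -0.0058]
eef_rot: [180.0, 0.0, 90.2]
wrist_force: [-0.1, -0.1, 0.7]
gripper_width: 0.0248
gripper_force: 30.1
```

Gripped (24.8 mm, 30 N). I'll lift it and park it on the mat.

Emit:
{"method": "apply_moves", "body": {
  "series": [
    [0, 0, -0.05, 0],
    [0, 0, -0.1, 0],
    [0, 0, -0.18, 0],
    [0, 0, -0.25, 0],
    [0, 0, -0.25, 0]
  ]
}}

```text
clock: 12.85
eef_pos: [0.6169, -0.3533, 0.046]
eef_rot: [179.8, 0.1, 90.2]
wrist_force: [-0.0, 0.3, -0.8]
gripper_width: 0.0248
gripper_force: 30.0
```

Emit:
{"method": "apply_moves", "body": {
  "series": [
    [0, -0.12, 0, 0],
    [0, -0.26, 0, 0],
    [0, -0.4, 0, 0],
    [0, -0.52, 0, 0],
    [0, -0.59, 0, 0]
  ]
}}

```text
clock: 13.48
eef_pos: [0.4965, -0.3531, 0.0438]
eef_rot: [-180.0, -0.0, 90.2]
wrist_force: [-0.1, -0.4, -1.4]
gripper_width: 0.0249
gripper_force: 30.0
```

Emit:
{"method": "apply_moves", "body": {
  "series": [
    [0, 0, 0.08, 0],
    [0, 0, 0.16, 0],
    [0, 0, 0.22, 0],
    [0, 0, 0.26, 0],
    [0, 0, 0.26, 0]
  ]
}}

```text
clock: 14.1
eef_pos: [0.4975, -0.353, -0.0089]
eef_rot: [-179.9, -0.0, 90.2]
wrist_force: [-0.6, -0.4, 0.6]
gripper_width: 0.0249
gripper_force: 30.0
```

Emit:
{"method": "apply_moves", "body": {
  "series": [
    [0, 0, 0.02, 0],
    [0, 0, 0.03, 0],
    [0, 0, 0.04, 0],
    [0, 0, 0.042, 0],
    [0, 0, 0.042, 0]
  ]
}}

```text
clock: 14.72
eef_pos: [0.4979, -0.3532, -0.0163]
eef_rot: [180.0, 0.0, 90.2]
wrist_force: [0.6, -1.1, 0.0]
gripper_width: 0.025
gripper_force: 30.0
```

Emit:
{"method": "apply_moves", "body": {
  "series": [
    [0, 0, 0, 0],
    [0, 0, 0, 0],
    [0, 0, 0, 0],
    [0, 0, -0.02, 0],
    [0, 0, -0.04, 0]
  ],
  "hand": 0.5
}}

```text
clock: 15.35
eef_pos: [0.4978, -0.3532, -0.0081]
eef_rot: [180.0, 0.0, 90.2]
wrist_force: [-0.5, -1.1, 0.1]
gripper_width: 0.046
gripper_force: 0.0
```

Emit:
{"method": "apply_moves", "body": {
  "series": [
    [0, 0, -0.15, 0],
    [0, 0, -0.35, 0],
    [0, 0, -0.6, 0],
    [0, 0, -0.75, 0],
    [0, 0, -0.75, 0]
  ],
  "hand": 0
}}

```text
clock: 15.98
eef_pos: [0.4992, -0.3542, 0.1443]
eef_rot: [179.7, 0.1, 90.2]
wrist_force: [-0.3, 0.3, -0.4]
gripper_width: 0.0916
gripper_force: 0.0
```

Emit:
{"method": "apply_moves", "body": {
  "series": [
    [0.2, 0, 0, 0.01],
    [0.4, 0, 0, 0.02],
    [0.6, -0.005, 0, 0.03],
    [0.8, -0.01, 0, 0.045],
    [0.88, -0.01, 0, 0.055]
  ]
}}

```text
clock: 16.6
eef_pos: [0.4943, -0.174, 0.1402]
eef_rot: [-179.9, -0.1, 85.4]
wrist_force: [0.5, -0.7, 0.7]
gripper_width: 0.0918
gripper_force: 0.0
```

Run:
```python
from h import *
s=state();print(s['eef_pos'],s['eef_rot'])
i=camera_info('wrist');p,d=camera('wrist');T=np.array(i['cam_to_world']);np.save('w6T.npy',T);np.save('w6d.npy',d)
cv2.imwrite('pics/w6.png',p)
```

```text
[ 0.49425583 -0.17401811  0.14020419] [-1.79853767e+02 -7.78946419e-02  8.54352128e+01]
```

View pics/w6.png

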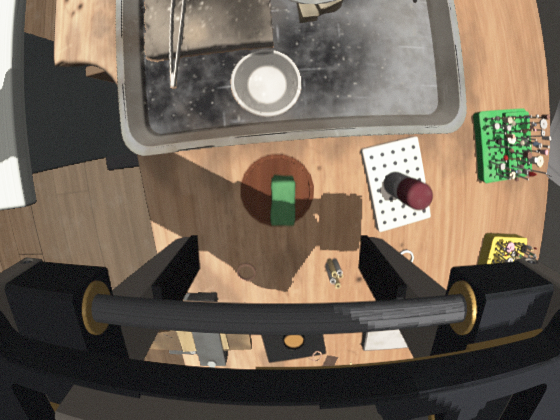

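The wrist view shows the wax at (284,203) on the coaster (277,190), the bottle and tile at (405,185), and the pot standing on the mat at (293,341). Measuring the wax, coaster, tile and bottle cap by depth.

```bash
cat >> h.py <<'E'
def wcloud(d,T):
    v,u=np.indices(d.shape);w=wray(np.c_[u.ravel(),v.ravel()],-5,T)-T[:3,3]
    return (T[:3,3]+w*(d.ravel()/(w@T[:3,2]))[:,None]).reshape(*d.shape,3)
def fit(n,Q):
    w=Q[:,:2].astype(np.float32)*1000;r=cv2.minAreaRect(w);e=cv2.minEnclosingCircle(w)
    print(n,len(Q),np.round(r[0],1),np.round(r[1],1),round(r[2],1),'circ',np.round(e[0],1),round(2*e[1],1),'z',Q[:,2].mean().round(4))
E
python3 - <<'E'
from h import *
p=cv2.imread('pics/w6.png');T=np.load('w6T.npy');q=wcloud(np.load('w6d.npy'),T);h=cv2.cvtColor(p,cv2.COLOR_BGR2HSV)
g=(h[...,0]>45)&(h[...,0]<90)&(h[...,1]>80)
b=q[165:235,240:320][g[165:235,240:320]];fit('wax top',b[b[:,2]>.042])
c=contour(((h[...,0]<13)&(h[...,1]>130))|g,(277,190),42);rect('coaster',c,.0087,T)
c=contour((h[...,1]<60)&(h[...,2]>120),(395,185),50);rect('tile',c,.012,T)
b=q[160:220,370:440].reshape(-1,3);fit('cap',b[b[:,2]>.08])
E
```

```text
wax top 957 [ 500.4 -151.1] [86.4 21.4] 85.2 circ [ 500.5 -151.4] 87.1 z 0.0452
coaster [ 493.4 -168.7] [73.  73.8] 85.4 circ [ 493.3 -169.5] 76.0
tile [ 621.3 -170.3] [63.8 92.1] 10.6 circ [ 621.6 -170.1] 109.3
cap 641 [ 560.7 -146.5] [ 24.9 140.7] 67.2 circ [ 562.3 -142.6] 141.4 z 0.0882
```

Run:
```python
from h import *
p=cv2.imread('pics/w6.png');T=np.load('w6T.npy');q=wcloud(np.load('w6d.npy'),T);h=cv2.cvtColor(p,cv2.COLOR_BGR2HSV)
g=(h[...,0]>45)&(h[...,0]<90)&(h[...,1]>80)
b=q[165:235,240:320][g[165:235,240:320]];b=b[(b[:,2]>.043)&(b[:,2]<.05)];print(np.percentile(b,[1,50,99],axis=0).round(4).tolist());fit('w',b[b[:,1]<-.15])
b=q[160:220,370:440].reshape(-1,3);b=b[(b[:,2]>.084)&(b[:,2]<.094)];print(np.percentile(b,[2,50,98],axis=0).round(4).tolist())
```

```text
[[0.4872, -0.1934, 0.0432], [0.4985, -0.1738, 0.0447], [0.5095, -0.1548, 0.0464]]
w 930 [ 498.5 -174.3] [39.8 21.4] 85.3 circ [ 498.3 -174.5] 43.0 z 0.0447
[[0.6052, -0.1792, 0.0841], [0.6145, -0.1685, 0.0854], [0.6248, -0.1585, 0.0873]]
```

Emit:
{"method": "apply_moves", "body": {
  "series": [
    [0, 0.018, 0.15, 0],
    [0, 0.018, 0.3, 0],
    [0, 0.018, 0.5, 0],
    [0, 0.018, 0.68, 0],
    [0, 0.018, 0.68, 0]
  ]
}}

```text
clock: 17.27
eef_pos: [0.4958, -0.1776, 0.003]
eef_rot: [-179.6, -0.0, 85.2]
wrist_force: [-0.2, 0.2, 0.3]
gripper_width: 0.0919
gripper_force: 0.0
```

Emit:
{"method": "apply_moves", "body": {
  "series": [
    [0, 0, 0, 0],
    [0, 0, 0, 0],
    [0, 0, 0, 0],
    [0, 0, 0, 0],
    [0, 0, 0, 0]
  ],
  "hand": 1
}}

```text
clock: 17.9
eef_pos: [0.4989, -0.1774, 0.0059]
eef_rot: [180.0, -0.0, 85.3]
wrist_force: [0.5, 1.3, -0.2]
gripper_width: 0.044
gripper_force: 0.0
```

Emit:
{"method": "apply_moves", "body": {
  "series": [
    [0, 0, 0, 0],
    [0, 0, 0, 0],
    [0, 0, 0, 0],
    [0, 0, 0, 0],
    [0, 0, 0, 0]
  ]
}}

```text
clock: 18.52
eef_pos: [0.4986, -0.1775, 0.0055]
eef_rot: [-180.0, -0.0, 85.3]
wrist_force: [-0.8, -1.5, -0.7]
gripper_width: 0.0233
gripper_force: 29.8
```

Emit:
{"method": "apply_moves", "body": {
  "series": [
    [0, 0, -0.06, 0],
    [0, 0, -0.16, 0],
    [0, 0, -0.3, 0],
    [0, 0, -0.44, 0],
    [0, 0, -0.52, 0]
  ]
}}

```text
clock: 19.15
eef_pos: [0.4995, -0.1778, 0.112]
eef_rot: [179.8, -0.0, 85.3]
wrist_force: [-0.3, 0.7, -0.5]
gripper_width: 0.0238
gripper_force: 29.8
```

Emit:
{"method": "apply_moves", "body": {
  "series": [
    [-0.16, 0.13, 0, 0],
    [-0.34, 0.28, 0, 0],
    [-0.54, 0.44, 0, 0],
    [-0.7, 0.57, 0, 0],
    [-0.825, 0.675, 0, 0]
  ]
}}

```text
clock: 19.77
eef_pos: [0.6201, -0.3546, 0.1099]
eef_rot: [-180.0, 0.0, 85.3]
wrist_force: [-0.1, -0.5, -0.7]
gripper_width: 0.0233
gripper_force: 29.8
```

Emit:
{"method": "apply_moves", "body": {
  "series": [
    [0, 0, 0.1, 0],
    [0, 0, 0.2, 0],
    [0, 0, 0.3, 0],
    [0, 0, 0.38, 0],
    [0, 0, 0.4, 0]
  ]
}}

```text
clock: 20.4
eef_pos: [0.619, -0.352, 0.028]
eef_rot: [-179.9, -0.1, 85.3]
wrist_force: [-0.4, -0.2, -0.2]
gripper_width: 0.0232
gripper_force: 29.8
```

Emit:
{"method": "apply_moves", "body": {
  "series": [
    [0, 0, 0, 0],
    [0, 0, 0, 0],
    [0, 0, 0, 0],
    [0, 0, 0, 0],
    [0, 0, 0, 0]
  ]
}}

```text
clock: 21.02
eef_pos: [0.6198, -0.3531, 0.0298]
eef_rot: [180.0, 0.0, 85.3]
wrist_force: [-0.3, -0.7, -0.6]
gripper_width: 0.0236
gripper_force: 29.8
```

Emit:
{"method": "apply_moves", "body": {
  "series": [
    [0, 0, 0.025, 0],
    [0, 0, 0.05, 0],
    [0, 0, 0.065, 0],
    [0, 0, 0.07, 0],
    [0, 0, 0.07, 0]
  ]
}}

```text
clock: 21.65
eef_pos: [0.6197, -0.3532, 0.0156]
eef_rot: [180.0, 0.0, 85.3]
wrist_force: [-0.9, 0.0, -0.3]
gripper_width: 0.0232
gripper_force: 29.8
```

Emit:
{"method": "apply_moves", "body": {
  "series": [
    [0, 0, 0, 0],
    [0, 0, 0, 0],
    [0, 0, 0, 0],
    [0, 0, 0, 0],
    [0, 0, 0, 0]
  ],
  "hand": 0.3
}}

```text
clock: 22.28
eef_pos: [0.6197, -0.353, 0.0156]
eef_rot: [180.0, 0.0, 85.3]
wrist_force: [-0.8, 0.6, 0.3]
gripper_width: 0.0644
gripper_force: 0.0
```

Emit:
{"method": "apply_moves", "body": {
  "series": [
    [0, 0, -0.12, 0],
    [0, 0, -0.3, 0],
    [0, 0, -0.5, 0],
    [0, 0, -0.7, 0],
    [0, 0, -0.75, 0]
  ],
  "hand": 0
}}

```text
clock: 22.9
eef_pos: [0.6211, -0.3545, 0.1706]
eef_rot: [179.6, 0.1, 85.3]
wrist_force: [-0.3, 0.7, -0.1]
gripper_width: 0.0917
gripper_force: 0.0
```

Emit:
{"method": "apply_moves", "body": {
  "series": [
    [0.2, -0.02, 0, 0],
    [0.4, -0.04, 0, 0],
    [0.6, -0.07, 0, 0],
    [0.8, -0.09, 0, 0],
    [0.915, -0.1, 0, 0]
  ]
}}

```text
clock: 23.52
eef_pos: [0.6146, -0.166, 0.1653]
eef_rot: [-179.9, -0.1, 85.4]
wrist_force: [0.3, 0.5, 0.5]
gripper_width: 0.0922
gripper_force: 0.0
```

Emit:
{"method": "apply_moves", "body": {
  "series": [
    [0, 0, 0, 0],
    [0, 0, 0.1, 0],
    [0, 0, 0.2, 0],
    [0, 0, 0.3, 0],
    [0, 0, 0.3, 0]
  ]
}}

```text
clock: 24.15
eef_pos: [0.613, -0.1693, 0.103]
eef_rot: [-179.7, 0.0, 85.2]
wrist_force: [-0.7, 0.4, -0.4]
gripper_width: 0.0919
gripper_force: 0.0
```

Run:
```python
from h import *
s=state();print(s['eef_pos'],s['eef_rot'])
i=camera_info('wrist');p,d=camera('wrist');T=np.array(i['cam_to_world']);q=wcloud(d,T)
cv2.imwrite('pics/w7.png',p)
h=cv2.cvtColor(p,cv2.COLOR_BGR2HSV)
b=q[150:280,220:340].reshape(-1,3);b=b[(b[:,2]>.082)&(b[:,2]<.094)];print(np.percentile(b,[2,50,98],axis=0).round(4).tolist())
```

```text
[ 0.61299993 -0.16929195  0.10295574] [-1.79747023e+02  7.69360035e-04  8.52156215e+01]
[[0.6038, -0.1789, 0.0825], [0.6148, -0.1678, 0.0851], [0.6257, -0.158, 0.0871]]
```

View pics/w7.png

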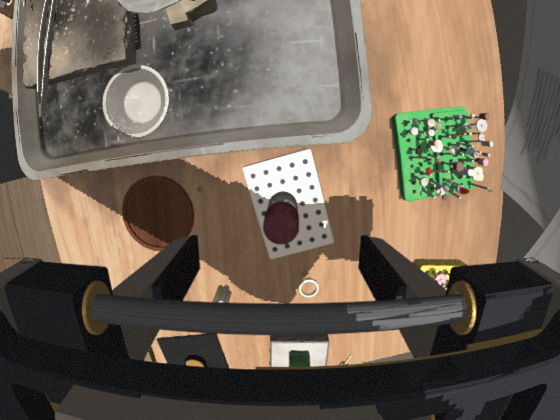

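The bottle cap is at (282,222), centred between the fingers. The coaster (158,212) is empty and the wax is on the steel block (300,355). I'll go down and grip.

Emit:
{"method": "apply_moves", "body": {
  "series": [
    [0, 0, 0.1, 0],
    [0, 0, 0.2, 0],
    [0, 0, 0.32, 0],
    [0, 0, 0.44, 0],
    [0, 0, 0.44, 0]
  ]
}}

```text
clock: 24.82
eef_pos: [0.6129, -0.1685, 0.0149]
eef_rot: [-179.7, -0.0, 85.3]
wrist_force: [-1.0, 1.3, 0.3]
gripper_width: 0.0917
gripper_force: 0.0
```

Emit:
{"method": "apply_moves", "body": {
  "series": [
    [0, 0, 0, 0],
    [0, 0, 0, 0],
    [0, 0, 0, 0],
    [0, 0, 0, 0],
    [0, 0, 0, 0]
  ],
  "hand": 1
}}

```text
clock: 25.45
eef_pos: [0.6149, -0.1689, 0.0178]
eef_rot: [180.0, -0.0, 85.3]
wrist_force: [-0.3, 0.4, 0.6]
gripper_width: 0.0438
gripper_force: 0.0
```

Emit:
{"method": "apply_moves", "body": {
  "series": [
    [0, 0, 0, 0],
    [0, 0, 0, 0],
    [0, 0, 0, 0],
    [0, 0, 0, 0],
    [0, 0, 0, 0]
  ]
}}

```text
clock: 26.08
eef_pos: [0.615, -0.169, 0.0177]
eef_rot: [180.0, 0.0, 85.3]
wrist_force: [0.1, 0.4, 0.4]
gripper_width: 0.0247
gripper_force: 30.0
```

Emit:
{"method": "apply_moves", "body": {
  "series": [
    [0, 0, -0.04, 0],
    [0, 0, -0.1, 0],
    [0, 0, -0.18, 0],
    [0, 0, -0.25, 0],
    [0, 0, -0.25, 0]
  ]
}}

```text
clock: 26.7
eef_pos: [0.6158, -0.1692, 0.0694]
eef_rot: [179.8, 0.0, 85.3]
wrist_force: [0.6, -1.1, -2.1]
gripper_width: 0.0249
gripper_force: 30.0
```

Emit:
{"method": "apply_moves", "body": {
  "series": [
    [-0.01, -0.1, 0, 0],
    [-0.02, -0.24, 0, 0],
    [-0.035, -0.4, 0, 0],
    [-0.045, -0.52, 0, 0],
    [-0.053, -0.613, 0, 0]
  ]
}}

```text
clock: 27.32
eef_pos: [0.4903, -0.1693, 0.0674]
eef_rot: [-180.0, -0.0, 85.3]
wrist_force: [0.3, -0.6, -0.2]
gripper_width: 0.0251
gripper_force: 30.0
```

Emit:
{"method": "apply_moves", "body": {
  "series": [
    [0, 0, 0, 0],
    [0, 0, 0.07, 0],
    [0, 0, 0.15, 0],
    [0, 0, 0.22, 0],
    [0, 0, 0.22, 0]
  ]
}}

```text
clock: 27.95
eef_pos: [0.4906, -0.1694, 0.0219]
eef_rot: [-179.8, 0.0, 85.3]
wrist_force: [-0.4, 0.3, -0.6]
gripper_width: 0.0247
gripper_force: 30.0
```

Emit:
{"method": "apply_moves", "body": {
  "series": [
    [0, 0, 0, 0],
    [0, 0, 0, 0],
    [0, 0, 0, 0],
    [0, 0, 0, 0],
    [0, 0, 0, 0]
  ]
}}

```text
clock: 28.58
eef_pos: [0.4918, -0.1694, 0.0237]
eef_rot: [180.0, -0.0, 85.3]
wrist_force: [-0.0, -0.6, 0.4]
gripper_width: 0.0249
gripper_force: 30.0
```

Down 11.5 mm, release, rise.

Emit:
{"method": "apply_moves", "body": {
  "series": [
    [0, 0, 0.02, 0],
    [0, 0, 0.04, 0],
    [0, 0, 0.055, 0],
    [0, 0, 0.058, 0],
    [0, 0, 0.058, 0]
  ]
}}

```text
clock: 29.2
eef_pos: [0.4917, -0.1695, 0.0119]
eef_rot: [-180.0, 0.0, 85.3]
wrist_force: [0.4, 0.2, -1.1]
gripper_width: 0.0247
gripper_force: 30.0
```

Emit:
{"method": "apply_moves", "body": {
  "series": [
    [0, 0, 0, 0],
    [0, 0, 0, 0],
    [0, 0, 0, 0],
    [0, 0, 0, 0],
    [0, 0, 0, 0]
  ],
  "hand": 0.3
}}

```text
clock: 29.82
eef_pos: [0.4918, -0.1695, 0.012]
eef_rot: [180.0, -0.0, 85.3]
wrist_force: [-0.1, -0.2, 0.8]
gripper_width: 0.0643
gripper_force: 0.0
```

Emit:
{"method": "apply_moves", "body": {
  "series": [
    [0, 0, -0.12, 0],
    [0, 0, -0.3, 0],
    [0, 0, -0.5, 0],
    [0, 0, -0.7, 0],
    [0, 0, -0.75, 0]
  ]
}}

```text
clock: 30.45
eef_pos: [0.493, -0.1699, 0.1641]
eef_rot: [179.8, -0.0, 85.3]
wrist_force: [0.7, 0.6, -0.2]
gripper_width: 0.0644
gripper_force: 0.0
```

Emit:
{"method": "apply_moves", "body": {
  "series": [
    [-0.2, 0.02, 0, 0],
    [-0.4, 0.04, 0, 0],
    [-0.6, 0.07, 0, 0],
    [-0.8, 0.09, 0, 0],
    [-0.91, 0.105, 0, 0]
  ],
  "hand": 0.5
}}

```text
clock: 31.08
eef_pos: [0.4965, -0.3545, 0.1607]
eef_rot: [-179.9, 0.0, 85.2]
wrist_force: [0.3, 0.3, -0.9]
gripper_width: 0.0461
gripper_force: 0.0
```

Emit:
{"method": "apply_moves", "body": {
  "series": [
    [0, 0, 0.12, 0],
    [0, 0, 0.3, 0],
    [0, 0, 0.5, 0],
    [0, 0, 0.6, 0],
    [0, 0, 0.6, 0]
  ]
}}

```text
clock: 31.7
eef_pos: [0.4966, -0.3521, 0.0404]
eef_rot: [-179.8, -0.1, 85.3]
wrist_force: [-0.2, 0.3, 0.5]
gripper_width: 0.0462
gripper_force: 0.0
```

Run:
```python
from h import *
s=state();print(s['eef_pos'],s['eef_rot'])
i=camera_info('wrist');p,d=camera('wrist');T=np.array(i['cam_to_world']);h=cv2.cvtColor(p,cv2.COLOR_BGR2HSV)
cv2.imwrite('pics/w8.png',p)
rect('flux',contour((h[...,1]>90)&(h[...,2]>60),(278,222),28),.012,T)
p,d=camera('top');cv2.imwrite('pics/top1.png',p);np.save('top1.npy',d)
```

```text
[ 0.49655482 -0.35207918  0.04043615] [-1.79825925e+02 -6.40334579e-02  8.52670770e+01]
flux [ 498.8 -353.9] [21.8 23. ] 85.2 circ [ 499.  -353.5] 23.2
```

View pics/w8.png

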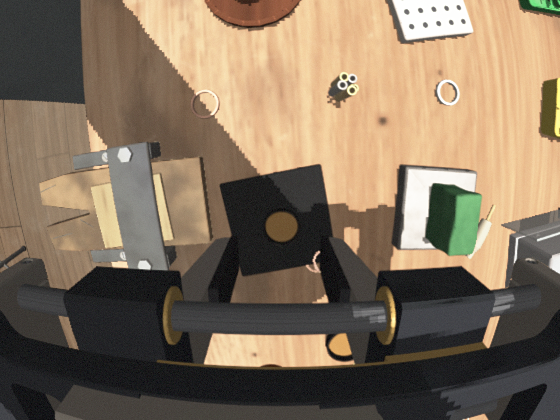

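The wrist view shows the pot at (282,226) upright on the mat and the wax upright on the steel block. Going down to grip.

Emit:
{"method": "apply_moves", "body": {
  "series": [
    [0, 0.004, 0.06, 0],
    [0, 0.004, 0.13, 0],
    [0, 0.004, 0.2, 0],
    [0, 0.004, 0.24, 0],
    [0, 0.004, 0.24, 0]
  ]
}}

```text
clock: 32.42
eef_pos: [0.4979, -0.3525, -0.0069]
eef_rot: [-179.9, -0.0, 85.3]
wrist_force: [-1.1, 0.2, -0.2]
gripper_width: 0.0461
gripper_force: 0.0
```

Emit:
{"method": "apply_moves", "body": {
  "series": [
    [0, 0, 0, 0],
    [0, 0, 0, 0],
    [0, 0, 0, 0],
    [0, 0, 0, 0],
    [0, 0, 0, 0]
  ]
}}

```text
clock: 33.05
eef_pos: [0.4986, -0.3527, -0.0059]
eef_rot: [180.0, 0.0, 85.3]
wrist_force: [-0.4, 0.7, -0.6]
gripper_width: 0.046
gripper_force: 0.0
```

Emit:
{"method": "apply_moves", "body": {
  "series": [
    [0, 0, 0.03, 0],
    [0, 0, 0.05, 0],
    [0, 0, 0.06, 0],
    [0, 0, 0.06, 0],
    [0, 0, 0.06, 0]
  ]
}}

```text
clock: 33.67
eef_pos: [0.4985, -0.3528, -0.018]
eef_rot: [180.0, 0.0, 85.3]
wrist_force: [-1.0, 0.5, 0.9]
gripper_width: 0.046
gripper_force: 0.0
```

Emit:
{"method": "apply_moves", "body": {
  "series": [
    [0, 0, 0, 0],
    [0, 0, 0, 0],
    [0, 0, 0, 0],
    [0, 0, 0, 0],
    [0, 0, 0, 0]
  ],
  "hand": 1
}}

```text
clock: 34.3
eef_pos: [0.4986, -0.3527, -0.0179]
eef_rot: [180.0, -0.0, 85.3]
wrist_force: [0.1, 0.0, 0.6]
gripper_width: 0.0246
gripper_force: 30.1
```

Emit:
{"method": "apply_moves", "body": {
  "series": [
    [0, 0, -0.1, 0],
    [0, 0, -0.25, 0],
    [0, 0, -0.4, 0],
    [0, 0, -0.6, 0],
    [0, 0, -0.65, 0]
  ]
}}

```text
clock: 34.92
eef_pos: [0.4997, -0.3539, 0.1154]
eef_rot: [179.7, 0.1, 85.3]
wrist_force: [0.5, -0.3, -1.0]
gripper_width: 0.0246
gripper_force: 30.0
```

Emit:
{"method": "apply_moves", "body": {
  "series": [
    [0.18, 0.1, 0, 0],
    [0.38, 0.21, 0, 0],
    [0.58, 0.32, 0, 0],
    [0.78, 0.43, 0, 0],
    [0.955, 0.533, 0, 0]
  ]
}}

```text
clock: 35.55
eef_pos: [0.6208, -0.1691, 0.1116]
eef_rot: [-179.9, -0.0, 85.3]
wrist_force: [-0.2, 0.1, -0.7]
gripper_width: 0.0251
gripper_force: 30.0
```

Emit:
{"method": "apply_moves", "body": {
  "series": [
    [0, 0, 0, 0],
    [0, 0, 0.14, 0],
    [0, 0, 0.28, 0],
    [0, 0, 0.42, 0],
    [0, 0, 0.5, 0]
  ]
}}

```text
clock: 36.17
eef_pos: [0.6188, -0.1719, 0.0105]
eef_rot: [-179.9, 0.0, 85.2]
wrist_force: [-0.1, -0.6, -0.0]
gripper_width: 0.0248
gripper_force: 30.0
```

Emit:
{"method": "apply_moves", "body": {
  "series": [
    [0, 0, 0, 0],
    [0, 0, 0, 0],
    [0, 0, 0, 0],
    [0, 0, 0, 0],
    [0, 0, 0, 0]
  ]
}}

```text
clock: 36.8
eef_pos: [0.6207, -0.171, 0.0124]
eef_rot: [180.0, -0.0, 85.3]
wrist_force: [-0.5, -0.2, -0.5]
gripper_width: 0.0252
gripper_force: 30.0
```

Down 21.5 mm, release, rise.

Emit:
{"method": "apply_moves", "body": {
  "series": [
    [0, 0, 0.04, 0],
    [0, 0, 0.075, 0],
    [0, 0, 0.1, 0],
    [0, 0, 0.108, 0],
    [0, 0, 0.108, 0]
  ]
}}

```text
clock: 37.42
eef_pos: [0.6204, -0.1712, -0.0097]
eef_rot: [180.0, 0.0, 85.3]
wrist_force: [-0.4, -0.5, -0.5]
gripper_width: 0.0247
gripper_force: 30.0
```

Emit:
{"method": "apply_moves", "body": {
  "series": [
    [0, 0, 0, 0],
    [0, 0, 0, 0],
    [0, 0, 0, 0],
    [0, 0, -0.02, 0],
    [0, 0, -0.04, 0]
  ],
  "hand": 0.5
}}

```text
clock: 38.05
eef_pos: [0.6205, -0.1712, -0.0013]
eef_rot: [180.0, 0.0, 85.3]
wrist_force: [0.4, -0.5, 0.5]
gripper_width: 0.046
gripper_force: 0.0
```

Emit:
{"method": "apply_moves", "body": {
  "series": [
    [0, 0, -0.12, 0],
    [0, 0, -0.3, 0],
    [0, 0, -0.5, 0],
    [0, 0, -0.7, 0],
    [0, 0, -0.85, 0]
  ]
}}

```text
clock: 38.67
eef_pos: [0.621, -0.1716, 0.1721]
eef_rot: [179.8, 0.0, 85.3]
wrist_force: [1.0, 0.5, 0.1]
gripper_width: 0.046
gripper_force: 0.0
```

Emit:
{"method": "apply_moves", "body": {
  "series": [
    [0.2, 0, -0.1, 0],
    [0.4, 0, -0.2, 0],
    [0.6, 0, -0.2, 0],
    [0.8, 0, -0.2, 0],
    [1, 0, -0.2, 0]
  ]
}}

```text
clock: 39.3
eef_pos: [0.6364, 0.0278, 0.2103]
eef_rot: [179.9, -0.0, 85.1]
wrist_force: [0.9, 0.5, 0.2]
gripper_width: 0.0457
gripper_force: 0.0
```

Emit:
{"method": "apply_moves", "body": {
  "series": [
    [0.2, 0, 0, 0],
    [0.4, 0, 0, 0],
    [0.6, 0, 0, 0],
    [0.6, 0, 0, 0],
    [0.6, 0, 0, 0]
  ]
}}

```text
clock: 39.92
eef_pos: [0.6468, 0.1467, 0.2096]
eef_rot: [179.9, 0.0, 85.2]
wrist_force: [-0.6, -0.4, 0.1]
gripper_width: 0.046
gripper_force: 0.0
```

Run:
```python
from h import *
p,d=camera('top');P=cloud('top',d)
cv2.imwrite('pics/top2.png',cv2.resize(p[125:265,130:400],None,fx=2.9,fy=2.9,interpolation=cv2.INTER_CUBIC))
def rep(n,x,y,r,zl,zh):
    m=(abs(P[...,0]-x)<r)&(abs(P[...,1]-y)<r)&(P[...,2]>zl)&(P[...,2]<zh);Q=P[m]
    if len(Q)>4: fit(n,Q)
    else: print(n,len(Q))
rep('bottle',.492,-.17,.03,.075,.095);rep('wax',.62,-.35,.04,.05,.065);rep('pot',.62,-.171,.03,.0165,.03)
rep('collets',.546,-.259,.02,.02,.06);rep('dropper',.475,-.5,.03,.03,.12)
```

```text
bottle 160 [ 491.4 -169.5] [23.5 24.4] 82.5 circ [ 491.4 -168.9] 25.4 z 0.0803
wax 259 [ 619.1 -350.5] [40.1 23. ] 83.9 circ [ 619.2 -350.5] 45.0 z 0.056
pot 123 [ 619.1 -174.5] [51.4 28.9] 69.3 circ [ 609.3 -170.7] 51.9 z 0.0192
collets 59 [ 546.7 -257.7] [15.3 13.7] 38.9 circ [ 547.2 -258.7] 16.0 z 0.0342
dropper 313 [ 475.6 -502.6] [33.  28.6] 41.0 circ [ 477.  -504.5] 34.5 z 0.0678
```

View pics/top2.png

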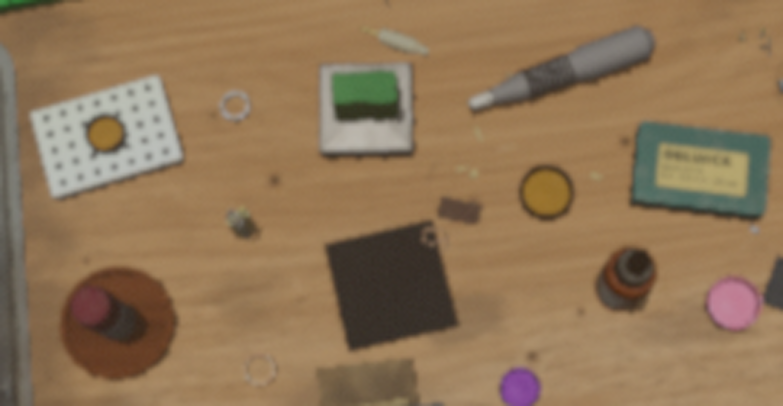

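All three stand centred and upright on their own stands: bottle at (105,312), pot at (105,132) and wax at (366,95). The tubes and the dropper have not moved, and the arm is clear, so I'm handing in.

```bash
python3 -c "
from workcell import *
print(job_done())"
```

```text
the job is handed in; nothing more can be done
None
```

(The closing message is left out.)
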